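# Fill the ball jar and snap its lid home

### The job

Take the aluminium scoop by its black handle, pour all six steel balls from it into the white jar, and stand the empty scoop upright on the worktop clear of the jar. Then take the blue lid by its bar grip, press it squarely onto the jar's neck until it clicks over the orange snap noses, and keep pressing with about 10 N so that the orange seal ring stays squeezed: finish like that, still gripping the lid and pushing it down. Leave the V-block, the spool and the tape roll where they are.

Things in the scene. Friction and masses are not known exactly. Their poses are not given: they have to be found in the camera images.
- jar_mouth (a point): Centre of the open mouth of the white round jar, in the plane of its rim, 64 mm above the worktop; z up. Mouth 60 mm across inside, inner floor 48 mm below the rim. Neck 68 mm across outside (65 mm over its top 3 mm), body 84 mm across.
- jar: The same jar with the round aluminium foot plate (108 mm across, 10 mm thick) with which it is bolted to the worktop: it cannot move. Origin at the centre of the plate's underside. Four orange spring-loaded snap noses stand 4 mm out of the neck, 11 mm below the rim; an orange seal ring lies round the neck, its top 18.2 mm below the rim.
- seal (a joint): How far the orange seal ring of the jar is pressed down, in m: 0 free, 0.003 fully down. Stiffness 4 N per mm.
- scoop_grip (a point): Centre of the black handle of the aluminium pouring scoop, 65 mm above its flat underside. The handle is an upright plate over the bowl: 56 mm long (scoop x), 14 mm thick (scoop y), 30 mm high, 47 mm of open space from the bowl's floor up to it. z up when it stands upright. Empty 0.15 kg, with the balls 0.25 kg (a third more or less).
- scoop: The same scoop, origin at the middle of the bowl's underside, 6 mm nearer the lip than the handle's centre. Bowl 50 mm wide and 30 mm high, x from -35 to +33 mm. At its -x end is the pouring lip, a ramp 30 mm long rising at 15 degrees: balls begin to roll out when the lip is tilted down by more than 15 degrees, and all are out by 35.
- scoop_lip (a point): Middle of the edge of the scoop's pouring lip, over which the balls leave: 70 mm in -x and 54 mm below the handle's centre, in the scoop's axes.
- lid_grip (a point): Centre of the black bar grip on top of the round blue snap lid: 44 mm long (lid x), 18 mm thick (lid y), 34 mm high. Its foot stands on the lid's flat top disc (86 mm across), 17 mm below this point; the disc can take a downward push too. z up. Lid about 0.09 kg.
- lid_skirt (a point): Centre of the lid's open underside, at its lower edge, 42.5 mm below the grip's centre. Lid hollow, 22 mm deep, bore 71 mm at the lower edge. Going down, the push peaks at 8 to 14 N with this point 11 to 12 mm below the jar's rim, then drops (click; from 15 mm the noses pull the lid on); at 18.2 mm the edge meets the seal, at 21.2 mm it is fully down.
- v_block: Bystander: grey steel V-block, 50 x 40 x 32 mm; origin at the centre of its underside.
- solder_spool: Bystander: spool with blue flanges, 52 mm across, 44 mm high; origin at the centre of its underside.
- tape: Bystander: roll of black tape, 57 mm across, 19 mm high; origin at the centre of its underside.
- ball0_center (a point): Centre of a steel bearing ball, 16 mm across, one of six that lie in the scoop at the start. Its axes mean nothing.
- ball1_center (a point): Centre of a steel bearing ball, 16 mm across, one of six that lie in the scoop at the start. Its axes mean nothing.
- ball2_center (a point): Centre of a steel bearing ball, 16 mm across, one of six that lie in the scoop at the start. Its axes mean nothing.
- ball3_center (a point): Centre of a steel bearing ball, 16 mm across, one of six that lie in the scoop at the start. Its axes mean nothing.
- ball4_center (a point): Centre of a steel bearing ball, 16 mm across, one of six that lie in the scoop at the start. Its axes mean nothing.
- ball5_center (a point): Centre of a steel bearing ball, 16 mm across, one of six that lie in the scoop at the start. Its axes mean nothing.
Mind the look-alikes: they are no part of the job. Leave any pink or yellow look-alike of the scoop alone.

How it is judged:
On the way, in this order (a step that is already met when the one before it is completed fails the run):
1. all six balls are inside the jar (horizontal distance between each of ball0_center, ball1_center, ball2_center, ball3_center, ball4_center, ball5_center and jar_mouth below 0.03 m and z of each of ball0_center, ball1_center, ball2_center, ball3_center, ball4_center, ball5_center in the frame of jar_mouth below -0.012 m), for 0.2 s.
2. the empty scoop stands upright on the worktop, let go (height (world z) of scoop_grip between 0.058 and 0.072 m and angle between scoop_grip's own z axis and vertical below 0.15 rad and contact force between scoop and the fingers below 0.05 N and horizontal distance between scoop_grip and jar_mouth above 0.06 m), for 0.2 s.
3. the lid has clicked over the noses and is pressed on against the seal (z of lid_skirt in the frame of jar_mouth below -0.0188 m and horizontal distance between lid_skirt and jar_mouth below 0.004 m and angle between lid_skirt's own z axis and vertical below 0.08 rad and value of joint seal above 0.0012 m and contact force between the fingers and lid above 15 N), for 0.5 s.
At the end, for the whole second after the job is handed in: Balls in the jar; scoop released, upright (0.15 rad) on the worktop, handle over 60 mm from the jar's axis; lid's lower edge 18.8 mm or more below the rim, within 4 mm of the axis, tilt under 0.08 rad; seal pressed down over 1.2 mm, fingers gripping the lid (over 15 N) (all of step 1 and all of step 2 and all of step 3); the arm keeps its last pose, push and grip.
It fails at once if the V-block is pushed away more than 20 mm (distance of v_block from where it was at the start of the episode above 0.02 m).
It fails at once if the spool is pushed away more than 20 mm (distance of solder_spool from where it was at the start of the episode above 0.02 m).
It fails at once if the tape roll is pushed away more than 20 mm (distance of tape from where it was at the start of the episode above 0.02 m).
It also fails if it takes over 72 s, if anything falls off the work surface, if the arm or the gripper's body presses on something with over 40 N, if the wrist force passes 120 N, or if a joint passes its speed limit or range.

### The arm

A 6-joint arm with a two-finger parallel gripper is mounted at the origin on a cart in front of the work surface, level with it; the furniture and walls round the work are solid. World frame = base frame: x ahead of the robot, y to its left, z up, the work surface at z = 0. Lengths are in m, angles in rad, forces in N, time in s.
With the tool pointing down it reaches from about 0.25 to 0.775 m from the base axis. Payload 4 kg.
Tool frame: the origin (TCP) lies midway between the tips of the shut fingers; the grasp point (between the pads) lies 19 mm behind it (robot.tcp_to_grasp is the distance from the TCP to the grasp point, in m); z points along the fingers, y is the line along which they close (so a half turn about z gives the same grasp; the last joint's range is limited). The gripper opens to 94 mm and grips with 3 to 60 N. Pads are 16 mm wide; open, the fingers measure 119 mm over their backs; the gripper's body (75 mm by 177 mm) begins 78 mm behind the grasp point.
Start: joints at [-1.213, 0.087, 1.371, -0, 1.684, -0.103], TCP at [0.245, -0.493, 0.206] pointing down, gripper open.
Joint ranges: [-3.1, 3.1], [-0.76, 2.03], [0.27, 2.55], [-1.08, 4.22], [0.17, 2.65], [-2.57, 2.57]. Speed limits (rad/s): [2.79, 2.79, 3.14, 3.14, 3.14, 3.14].

### API

Orientations are given as [roll, pitch, yaw] about the fixed x, y, z axes, in that order (R = Rz(yaw) Ry(pitch) Rx(roll)).
In Python, from bench import robot, viewer gives the robot as it stands. The module is installed in compiled form; this text tells all that it offers.
- The arm moves only by the shell command python3 -m handwheel 'ROWS' [OPENING]. ROWS is JSON, a list of rows, each a list of 6 numbers: the shift along the tool's x, y, z in units of 0.2 m (1.0 is 0.2 m), then the turn, a rotation vector about the tool's x, y, z in units of 30 degrees (1.0 is 30 degrees). In form: [[x, y, z, wx, wy, wz], ...]. A call has 1 to 10 rows; each row is the pose to reach, as a shift and turn from the pose commanded when the call began, along the tool's axes at that moment; what a row does not reach only later rows make up. A row lasts 1/12 s, in which the tool goes at most 41.7 mm and 7.16 degrees, less where a joint would pass 70% of its speed; a pose out of reach is approached as far as the arm can. A call with a number of a shift or a turn outside -1 to 1 is refused whole. A call with a gripper value outside its range is refused whole. OPENING is the gripper's target within -1 to 1 (shut at 1, half-way at 0, fully open at -1), set as the call begins (- or left out, the last holds). The fingers move at their own pace and stop on an object; the grip force is fixed at half the most. Time passes only in rows, so rows that repeat a pose let the fingers close. It gives the time, the measured TCP pose, the force, the opening and the grip force at its end, in the units of the state.
- robot.get_obs(): the state, without advancing time (a new reading comes with each control period).
- viewer.snapshot(name): name is "scene" or "top" or "wrist"; returns the picture (420x560x3 uint8, red, green, blue); there is no depth.
- viewer.calibration(name): a dict with "fx", "fy", "cx", "cy" (pixels), "R" (3x3) and "t" (3): a world point X has camera coordinates R X + t. Camera axes: x right, y down, z forward; pixel columns grow to the right and rows downward; lengths in m; the calibration is good to about 2 mm. A picture is of the moment at which its call begins: read the wrist's pose just before it. calibration takes no time and is no camera call; for the wrist camera it gives the pose at the moment of the call.
- robot.close_job(): hands the job in; it is judged then, once.
The state is a dict: "time": time; "joint_positions": joint angles; "qvel": joint speeds; "joint_torque": joint torques, N m; "tool_pos": TCP position; "ee_rot": TCP orientation; "wrist_force": force on the tool from outside, world axes, zero at the start; "wrist_torque": the same for the moment, N m; "width": finger opening in m; "finger_force": force on a finger pad.
Only numpy, scipy, OpenCV 4.12 (cv2) and the standard library are available. Lean on these libraries where they do the work, as an engineer would, in place of code of your own. Each camera call takes 0.05 s, during which the arm holds its last target. There are 200 camera calls.

## Working session

There is one attempt and no reset: what is moved stays moved. The work goes in short steps, Python scripts to look and compute and a shell command to move; the robot and the scene stay as the last step left them, time stands still between calls to the robot, and variables do not carry over. Pictures are saved under pics/ and viewed, at most 10 in all, crops included, and the job is handed in when it is done.

```bash
mkdir -p pics; python3 - <<'E'
from bench import robot, viewer
import cv2, numpy as np
o=robot.get_obs(); print(o)
for n in ("scene","top"):
    im=viewer.snapshot(n); np.save(f"pics/{n}0.npy",im); cv2.imwrite(f"pics/{n}0.png",im[:,:,::-1])
    c=viewer.calibration(n); print(n,{k:np.round(v,4).tolist() for k,v in c.items()})
E
```

```text
{'time': 0.0, 'joint_positions': array([-1.21309966e+00,  8.79303336e-02,  1.37224434e+00, -1.98770692e-05,
        1.68359353e+00, -1.03096831e-01]), 'qvel': array([ 0.00172335, -0.00128719, -0.00182867, -0.00095388,  0.00243908,
        0.0001539 ]), 'joint_torque': array([ 1.49923108e-03, -3.40173018e+01, -3.02425182e+01,  7.19998847e-02,
        3.28593620e-02, -1.54086010e-04]), 'tool_pos': array([ 0.24436049, -0.49212261,  0.20432269]), 'ee_rot': array([-3.13942662e+00, -2.04244172e-04,  4.60791059e-01]), 'wrist_force': array([ 0.6616196 , -0.0613786 , -0.70550097]), 'wrist_torque': array([ 0.03502868,  0.03504201, -0.03305637]), 'finger_force': 0.0, 'width': 0.09403344697181587}
scene {'fx': 519.0815, 'fy': 519.0815, 'cx': 274.613, 'cy': 211.6984, 'R': [[-0.7578, -0.6524, 0.0076], [-0.4703, 0.5381, -0.6994], [0.4523, -0.5336, -0.7147]], 't': [0.435, 0.2914, 1.2435]}
top {'fx': 512.1245, 'fy': 512.1245, 'cx': 279.9124, 'cy': 212.3101, 'R': [[-0.0142, -0.9997, -0.0208], [-0.9976, 0.0156, -0.0673], [0.0676, 0.0198, -0.9975]], 't': [0.0428, 0.5769, 1.1363]}
```

View pics/scene0.png

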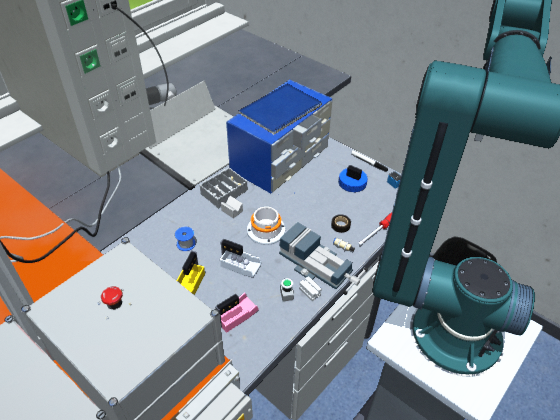

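View pics/top0.png

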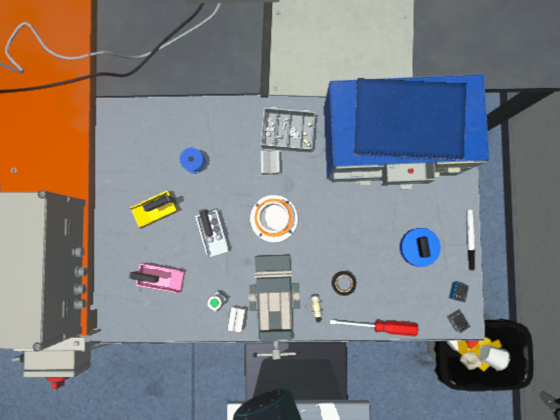

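The scene and top views show three scoops in the top picture: aluminium at about (212,231), yellow at (155,208) and pink at (158,278). The aluminium one with balls fits the description. The jar is at (274,217), the lid at (421,247), the spool at (193,160), the tape at (344,283), and the V-block is probably the small block at (270,160). I'll confirm the scoop in one enlarged crop.

```bash
cat > h.py <<'E'
import numpy as np, cv2
from bench import robot, viewer
from scipy.spatial.transform import Rotation as Rot
def ray(c,u,v):
    R=np.array(c["R"]);t=np.array(c["t"])
    d=R.T@np.array([(u-c["cx"])/c["fx"],(v-c["cy"])/c["fy"],1]); return -R.T@t,d
def onz(c,u,v,z):
    o,d=ray(c,u,v); return o+d*(z-o[2])/d[2]
def proj(c,X):
    p=np.array(c["R"])@X+np.array(c["t"]); return np.array([c["cx"]+c["fx"]*p[0]/p[2],c["cy"]+c["fy"]*p[1]/p[2]])
def tri(c1,p1,c2,p2):
    a,d=ray(c1,*p1);b,e=ray(c2,*p2);d/=np.linalg.norm(d);e/=np.linalg.norm(e)
    s=np.linalg.lstsq(np.c_[d,-e],b-a,rcond=None)[0]; p=a+d*s[0];q=b+e*s[1]
    return (p+q)/2,np.linalg.norm(p-q)
def comps(mask,roi,amin=15):
    x0,y0,x1,y1=roi; m=np.zeros(mask.shape,np.uint8); m[y0:y1,x0:x1]=mask[y0:y1,x0:x1]
    n,l,s,c=cv2.connectedComponentsWithStats(m,connectivity=8); out=[]
    for i in range(1,n):
        if s[i,4]>=amin:
            k=cv2.findContours((l==i).astype(np.uint8),cv2.RETR_EXTERNAL,cv2.CHAIN_APPROX_NONE)[0][0]
            out.append((s[i].tolist(),np.round(c[i],1).tolist(),np.round(cv2.boxPoints(cv2.minAreaRect(k)),1).tolist()))
    return out
def dark(im,t=60): return (im.max(2)<t).astype(np.uint8)
def orange(im):
    h=cv2.cvtColor(im,cv2.COLOR_RGB2HSV); return cv2.inRange(h,(5,130,120),(20,255,255))//255
def blue(im):
    h=cv2.cvtColor(im,cv2.COLOR_RGB2HSV); return cv2.inRange(h,(100,140,60),(125,255,255))//255
E
python3 - <<'E'
from h import *
T=np.load("pics/top0.npy");S=np.load("pics/scene0.npy");ct=viewer.calibration("top");cs=viewer.calibration("scene")
print("cams",ray(ct,0,0)[0],ray(cs,0,0)[0])
for n,f,rt,rs in (("handle",dark,(190,200,240,260),(212,232,268,280)),("orange",orange,(240,190,305,245),(240,200,295,245)),("lid",blue,(395,222,445,272),(330,158,375,197)),("lidgrip",dark,(405,230,440,262),(340,160,370,185)),("spool",blue,(175,145,210,175),(170,222,200,255)),("tape",dark,(325,265,360,300),(325,210,355,235))):
    print(n,"T",comps(f(T),rt)); print("   S",comps(f(S),rs))
a=cv2.resize(T[130:280,120:310],(760,600)[0:2],interpolation=cv2.INTER_CUBIC)[:, :]
a=cv2.resize(T[190:270,180:310],None,fx=3,fy=3,interpolation=cv2.INTER_CUBIC)
b=cv2.resize(S[190:290,170:300],None,fx=3,fy=3,interpolation=cv2.INTER_CUBIC)
cv2.imwrite("pics/crop1.png",np.vstack([a,b])[:,:,::-1])
E
```

```text
cams [0.49928223 0.01125333 1.17315319] [-0.09572275  0.79050308  1.08915002]
handle T []
   S [([222, 240, 21, 15, 196], [231.6, 247.2], [[220.60000610351562, 251.6999969482422], [222.3000030517578, 239.60000610351562], [243.3000030517578, 242.60000610351562], [241.60000610351562, 254.6999969482422]])]
orange T [([255, 199, 37, 37, 282], [274.2, 218.0], [[255.0, 199.0], [291.0, 199.0], [291.0, 235.0], [255.0, 235.0]])]
   S [([251, 214, 30, 18, 163], [265.5, 225.4], [[250.39999389648438, 230.60000610351562], [251.10000610351562, 213.89999389648438], [280.29998779296875, 215.10000610351562], [279.70001220703125, 231.8000030517578]])]
lid T [([400, 228, 41, 39, 1047], [419.5, 246.9], [[394.0, 255.0], [411.0, 221.0], [446.20001220703125, 238.60000610351562], [429.20001220703125, 272.6000061035156]])]
   S [([339, 169, 29, 23, 430], [352.1, 181.6], [[337.1000061035156, 189.39999389648438], [339.8999938964844, 168.10000610351562], [368.0, 171.8000030517578], [365.1000061035156, 193.10000610351562]])]
lidgrip T [([418, 237, 11, 20, 120], [422.9, 246.9], [[416.79998779296875, 238.100006103
[... 163 characters left out ...]
, 174.39999389648438], [348.79998779296875, 165.10000610351562], [362.6000061035156, 170.60000610351562], [358.79998779296875, 179.89999389648438]])]
spool T [([180, 148, 25, 25, 430], [191.8, 159.5], [[175.5, 158.5], [191.0, 143.0], [209.0, 161.0], [193.5, 176.5]])]
   S [([175, 227, 20, 24, 279], [184.5, 236.7], [[174.10000610351562, 227.8000030517578], [192.39999389648438, 225.6999969482422], [195.0, 249.1999969482422], [176.6999969482422, 251.3000030517578]])]
tape T [([332, 272, 24, 23, 129], [343.7, 281.7], [[332.0, 272.0], [355.0, 272.0], [355.0, 294.0], [332.0, 294.0]])]
   S [([332, 215, 19, 18, 135], [340.4, 225.4], [[332.0, 215.0], [350.0, 215.0], [350.0, 232.0], [332.0, 232.0]])]
```

View pics/crop1.png

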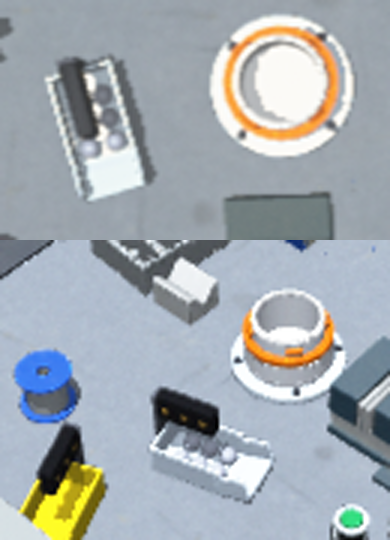

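The crop confirms it: the aluminium scoop has a black handle and visible balls. Its top-view handle runs from about (203,210) to (211,236), and its lip edge is near (219,254), pointing towards the robot. Next I compute the poses.

```bash
python3 - <<'E'
from h import *
T=np.load("pics/top0.npy");S=np.load("pics/scene0.npy");ct=viewer.calibration("top");cs=viewer.calibration("scene")
for t in (70,80,90,100):
  c=comps(dark(T,t),(190,200,230,245));print(t,c)
  for k in c: print([onz(ct,*p,0.08)[:2].round(4).tolist() for p in k[2]], onz(ct,*k[1],0.075)[:2])
# bowl bright outline
b=(T.min(2)>165).astype(np.uint8)
for k in comps(b,(188,200,242,262),40): print("bowl",k,[onz(ct,*p,z)[:2].round(4).tolist() for p in k[2] for z in (0.011,0.03)])
# jar: foot plate white top z=.01; orange
w=(T.min(2)>200).astype(np.uint8)|orange(T)
for n,m,z in (("plate",w,.01),("orange",orange(T),.0458)):
  mm=np.zeros_like(m);mm[185:250,240:310]=m[185:250,240:310]
  k=max(cv2.findContours(mm,cv2.RETR_EXTERNAL,cv2.CHAIN_APPROX_NONE)[0],key=cv2.contourArea)
  P=np.array([onz(ct,*p,z)[:2]*1000 for p in k[:,0]],np.float32)
  e=cv2.fitEllipse(P); print(n,len(k),e)
# lid disc top z: grip centre height? disc top = 0.0255 when on table(42.5-17)
mm=np.zeros(T.shape[:2],np.uint8);mm[222:272,395:446]=(blue(T)|dark(T,60))[222:272,395:446]
k=max(cv2.findContours(mm,cv2.RETR_EXTERNAL,cv2.CHAIN_APPROX_NONE)[0],key=cv2.contourArea)
P=np.array([onz(ct,*p,.0255)[:2]*1000 for p in k[:,0]],np.float32);print("lid",cv2.fitEllipse(P))
c=comps(dark(T,60),(405,230,440,262))[0];print("lidgrip",[onz(ct,*p,.0595)[:2].round(4).tolist() for p in c[2]],onz(ct,*c[1],.055))
print("lid grip tri",tri(ct,c[1],cs,comps(dark(S),(340,160,370,185))[0][1]))
print("vblock",onz(ct,270,162,.02),"spool",onz(ct,192.5,160,.044),"tape",onz(ct,343.7,282.5,.019),"vise front",onz(ct,274,256,.05),[onz(ct,*p,.0)[:2] for p in((248,256),(300,256))])
E
```

```text
70 [([205, 210, 7, 26, 40], [208.1, 222.2], [[204.5, 210.3000030517578], [207.3000030517578, 209.8000030517578], [211.8000030517578, 234.6999969482422], [209.0, 235.1999969482422]])]
[[0.5802, 0.1948], [0.5812, 0.1888], [0.5276, 0.1794], [0.5267, 0.1854]] [0.55478959 0.18800562]
80 [([204, 210, 8, 26, 62], [207.9, 222.4], [[203.6999969482422, 210.1999969482422], [207.60000610351562, 209.5], [212.0, 234.6999969482422], [208.10000610351562, 235.3000030517578]])]
[[0.5805, 0.1966], [0.5818, 0.1881], [0.5276, 0.179], [0.5265, 0.1873]] [0.55436509 0.18843958]
90 [([200, 210, 13, 26, 164], [206.0, 222.0], [[199.10000610351562, 211.10000610351562], [207.6999969482422, 209.5], [212.3000030517578, 234.8000030517578], [203.6999969482422, 236.3000030517578]])]
[[0.5787, 0.2065], [0.5818, 0.1879], [0.5274, 0.1783], [0.5245, 0.1968]] [0.55528959 0.19253942]
100 [([200, 210, 13, 26, 185], [206.0, 222.3], [[199.0, 211.10000610351562], [207.60000610351562, 209.1999969482422], [213.0, 234.60000610351562], [204.3000030517578, 236.39999389648438]])]
[[0.5787, 0.2067], [0.5825, 0.1881], [0.5278, 0.1768]
[... 805 characters left out ...]
2), 93.73744201660156)
orange 107 ((565.5281982421875, 48.667938232421875), (81.0352554321289, 81.28256225585938), 134.1699676513672)
lid ((495.2663879394531, -276.3946838378906), (84.30194091796875, 87.07159423828125), 176.83038330078125)
lidgrip [[0.5143, -0.2616], [0.5175, -0.2809], [0.4778, -0.2868], [0.4746, -0.2674]] [ 0.49515052 -0.27525677  0.055     ]
lid grip tri (array([ 0.49519775, -0.27891665,  0.04040396]), np.float64(0.0002549145631022859))
vblock [0.69241764 0.05506807 0.02      ] spool [0.6959634  0.22729088 0.044     ] tape [ 0.4182329  -0.10603419  0.019     ] vise front [0.47987881 0.04784886 0.05      ] [array([0.47983656, 0.10894265]), array([ 0.47819521, -0.00986147])]
```

```bash
cat >> h.py <<'E'
def plan(pos,rpy=None):
    o=robot.get_obs(); R0=Rot.from_euler("xyz",o["ee_rot"]); d=R0.inv().apply(np.array(pos)-o["tool_pos"])/.2
    w=np.zeros(3) if rpy is None else (R0.inv()*Rot.from_euler("xyz",rpy)).as_rotvec()/np.radians(30)
    print("plan shift",d.round(3),"turn",w.round(3))
def st():
    o=robot.get_obs();print({k:np.round(o[k],4).tolist() for k in("time","tool_pos","ee_rot","joint_positions","wrist_force","width","finger_force")})
E
python3 -m handwheel '[[0.97,-0.79,-0.15,0,0,0],[0.97,-0.79,-0.15,0,0,0],[0.97,-0.79,-0.15,0,0,0],[0.97,-0.79,-0.15,0,0,0],[0.97,-0.79,-0.15,0,0,0],[0.97,-0.79,-0.15,0,0,0],[0.97,-0.79,-0.15,0,0,0]]' -1
python3 -m handwheel '[[0.97,-0.79,0,0,0,0],[0.97,-0.79,0,0,0,0],[0.97,-0.79,0,0,0,0],[0.97,-0.79,0,0,0,0],[0.97,-0.79,0,0,0,0],[0.97,-0.79,0,0,0,0],[0.97,-0.79,0,0,0,0]]'
python3 - <<'E'
from h import *
st(); c=viewer.calibration("wrist"); o=robot.get_obs(); R0=Rot.from_euler("xyz",o["ee_rot"])
p=-np.array(c["R"]).T@c["t"]; print("cam in tool",R0.inv().apply(p-o["tool_pos"]),"axis in tool",R0.inv().apply(np.array(c["R"])[2]),c["fx"])
plan((.54,.17,.22),(np.pi,0,.2))
E
```

```text
time: 0.68
tool_pos: [0.3505, -0.2595, 0.2368]
ee_rot: [3.141, -0.004, 0.469]
wrist_force: [-1.1, -0.6, -0.7]
width: 0.0945
finger_force: 0.0
time: 1.27
tool_pos: [0.4531, -0.0312, 0.2347]
ee_rot: [-3.138, -0.001, 0.47]
wrist_force: [-2.0, -1.3, 0.1]
width: 0.0941
finger_force: 0.0
{'time': 1.2667, 'tool_pos': [0.4531, -0.0312, 0.2347], 'ee_rot': [-3.1384, -0.0014, 0.4702], 'joint_positions': [-0.1963, -0.1316, 1.5279, 0.0034, 1.7461, 0.9049], 'wrist_force': [-2.0006, -1.3238, 0.1198], 'width': 0.0941, 'finger_force': 0.0}
cam in tool [ 0.07016863 -0.00082175 -0.17869012] axis in tool [-2.44223626e-01 -7.52138302e-04  9.69718647e-01] 319.44275600936317
plan shift [ 0.843 -0.7    0.077] turn [-0.006 -0.002  0.516]
```

```bash

python3 -m handwheel '[[0.84,-0.7,0.08,0,0,0.5],[0.84,-0.7,0.08,0,0,0.5],[0.84,-0.7,0.08,0,0,0.5],[0.84,-0.7,0.08,0,0,0.5],[0.84,-0.7,0.08,0,0,0.5],[0.84,-0.7,0.08,0,0,0.5],[0.84,-0.7,0.08,0,0,0.5],[0.84,-0.7,0.08,0,0,0.5]]'
python3 - <<'E'
from h import *
st(); c=viewer.calibration("wrist"); W=viewer.snapshot("wrist"); np.save("pics/w1.npy",W); np.save("pics/c1.npy",c,allow_pickle=True)
cv2.imwrite("pics/w1.png",W[:,:,::-1])
for n,X in (("scoop",(.5533,.1918,.065)),("jar",(.5655,.0487,.0458))): print(n,proj(c,np.array(X)))
E
```

```text
time: 1.93
tool_pos: [0.5398, 0.1628, 0.218]
ee_rot: [3.141, 0.003, 0.2]
wrist_force: [0.2, -1.1, -0.6]
width: 0.094
finger_force: 0.0
{'time': 1.9333, 'tool_pos': [0.5398, 0.1628, 0.218], 'ee_rot': [3.1406, 0.0028, 0.2004], 'joint_positions': [0.193, 0.1184, 1.3121, -0.001, 1.7139, 1.5633], 'wrist_force': [0.1912, -1.0525, -0.5649], 'width': 0.094, 'finger_force': 0.0}
scoop [262.39400503 183.51420421]
jar [391.69936566 195.47285743]
```

View pics/w1.png

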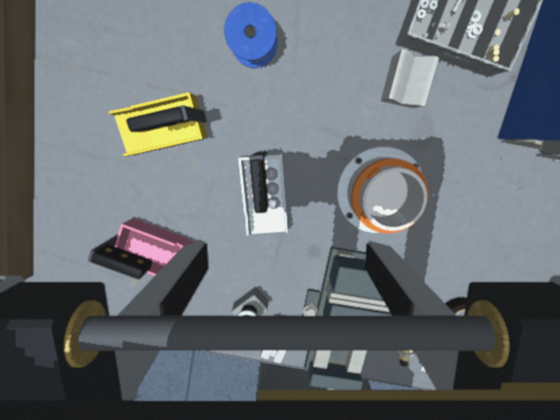

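The wrist view shows the scoop handle at about (260,183) with the lip at (267,232), and the jar at about (390,197). I'll refine the numbers by mask.

```bash
python3 - <<'E'
from h import *
W=np.load("pics/w1.npy"); c=np.load("pics/c1.npy",allow_pickle=True).item()
yaw=lambda a,b: np.arctan2(*(a-b)[1::-1])
for t in (35,50,65):
  for k in comps(dark(W,t),(236,148,292,218),60):
    q=np.array(k[2]); P=np.array([onz(c,*p,.08)[:2] for p in q]); i=np.argsort(q[:,1]); top=P[i[:2]].mean(0);bot=P[i[2:]].mean(0)
    print(t,k[0],q.tolist(),"ctr",P.mean(0).round(4),"len",np.linalg.norm(top-bot).round(4),"yaw",yaw(top,bot).round(3))
# bowl rim line edges, lip
g=W.min(2); b=(g>150).astype(np.uint8)
for k in comps(b,(230,148,296,240),30): print("bright",k)
for y in range(160,236,8): print(y,"cols",np.where(b[y,232:296])[0][[0,-1]]+232)
m=orange(W); 
mm=np.zeros_like(m);mm[140:250,335:440]=m[140:250,335:440]
k=max(cv2.findContours(mm,cv2.RETR_EXTERNAL,cv2.CHAIN_APPROX_NONE)[0],key=cv2.contourArea)
P=np.array([onz(c,*p,.0458)[:2]*1000 for p in k[:,0]],np.float32);print("ring",cv2.fitEllipse(P),cv2.minEnclosingCircle(P))
E
python3 - <<'E'
import cv2,numpy as np
W=np.load("pics/w1.npy")
a=cv2.resize(W[140:250,230:440],None,fx=3.7,fy=3.7,interpolation=cv2.INTER_CUBIC);cv2.imwrite("pics/crop2.png",a[:,:,::-1])
E
```

```text
35 [261, 161, 6, 50, 104] [[261.0, 161.0], [264.70001220703125, 160.89999389648438], [266.79998779296875, 209.89999389648438], [263.0, 210.0]] ctr [0.5537 0.1892] len 0.0495 yaw 0.224
50 [258, 160, 10, 52, 327] [[257.5, 160.10000610351562], [265.5, 159.8000030517578], [267.20001220703125, 210.89999389648438], [259.20001220703125, 211.10000610351562]] ctr [0.5534 0.1907] len 0.0515 yaw 0.214
65 [251, 159, 17, 53, 465] [[249.89999389648438, 160.1999969482422], [263.8999938964844, 158.89999389648438], [268.6000061035156, 210.60000610351562], [254.60000610351562, 211.89999389648438]] ctr [0.5528 0.1938] len 0.0523 yaw 0.269
bright ([237, 157, 12, 80, 332], [243.1, 189.8], [[237.0, 157.0], [248.0, 157.0], [248.0, 236.0], [237.0, 236.0]])
bright ([271, 159, 7, 10, 48], [274.2, 162.8], [[271.0, 159.0], [277.0, 159.0], [277.0, 168.0], [271.0, 168.0]])
bright ([249, 200, 39, 35, 903], [269.3, 220.3], [[248.5, 201.5], [285.0, 198.89999389648438], [287.3999938964844, 232.89999389648438], [250.89999389648438, 235.5]])
160 cols [237 276]
168 cols [238 277]
176 cols [239 249]
184 cols [240 248]
192 cols [241 243]
200 cols [242 271]
208 cols [243 283]
216 cols [244 286]
224 cols [245 286]
232 cols [245 287]
ring ((563.0940551757812, 48.29254150390625), (78.68721771240234, 82.31059265136719), 166.2586669921875) ((563.9446411132812, 50.68373489379883), 42.00874328613281)
```

View pics/crop2.png

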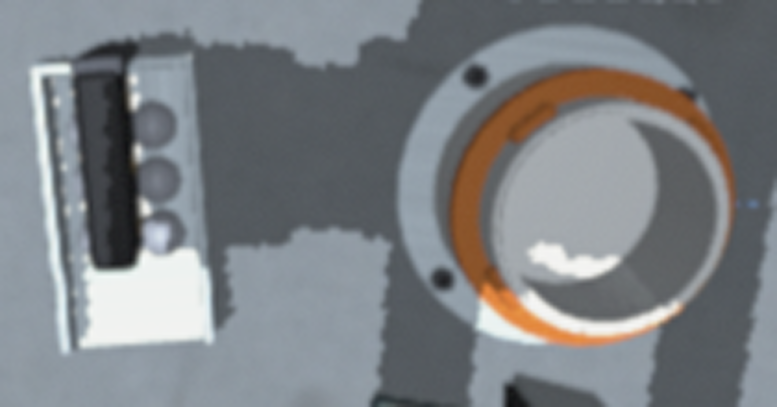

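The crop gives the handle top face at about (251–265, 159–212), so the grip is at (0.553, 0.194) with yaw about 0.265. The jar axis is at about (0.5645, 0.0485). I'm moving in now.

```bash
python3 - <<'E'
from h import *
plan((.5528,.194,.047),(np.pi,0,.265))
E
```

```text
plan shift [ 0.097 -0.145  0.858] turn [ 0.002  0.004 -0.126]
```

```bash

python3 -m handwheel '[[0.1,-0.145,0,0,0,-0.126],[0.1,-0.145,0.2,0,0,-0.126],[0.1,-0.145,0.35,0,0,-0.126],[0.1,-0.145,0.5,0,0,-0.126],[0.1,-0.145,0.65,0,0,-0.126],[0.1,-0.145,0.75,0,0,-0.126],[0.1,-0.145,0.82,0,0,-0.126],[0.1,-0.145,0.86,0,0,-0.126],[0.1,-0.145,0.86,0,0,-0.126],[0.1,-0.145,0.86,0,0,-0.126]]'
python3 - <<'E'
from h import *
plan((.5528,.194,.047),(np.pi,0,.265))
E
```

```text
time: 2.82
tool_pos: [0.5541, 0.1942, 0.0481]
ee_rot: [3.141, -0.001, 0.263]
wrist_force: [0.4, -0.3, -0.0]
width: 0.0937
finger_force: 0.0
plan shift [-0.006 -0.001  0.006] turn [ 0.001 -0.001 -0.003]
```

```bash
Z='[0,0,0,0,0,0]'
python3 -m handwheel '[[0,0,0,0,0,0],[0,0,0,0,0,0],[0,0,0,0,0,0],[0,0,0,0,0,0],[0,0,0,0,0,0],[0,0,0,0,0,0],[0,0,0,0,0,0],[0,0,0,0,0,0],[0,0,0,0,0,0],[0,0,0,0,0,0]]' 1
python3 -m handwheel '[[0,0,0,0,0,0],[0,0,0,0,0,0],[0,0,0,0,0,0],[0,0,0,0,0,0],[0,0,0,0,0,0]]'
```

```text
time: 3.65
tool_pos: [0.5536, 0.1954, 0.0474]
ee_rot: [3.142, 0.0, 0.265]
wrist_force: [-0.2, 0.1, -0.5]
width: 0.0308
finger_force: 0.0
time: 4.07
tool_pos: [0.5537, 0.1953, 0.0473]
ee_rot: [3.141, 0.0, 0.265]
wrist_force: [-0.3, -0.5, -1.5]
width: 0.014
finger_force: 30.0
```

The scoop is held (14 mm opening, 30 N). I'll lift it gently.

```bash

python3 -m handwheel '[[0,0,-0.02,0,0,0],[0,0,-0.06,0,0,0],[0,0,-0.11,0,0,0],[0,0,-0.17,0,0,0],[0,0,-0.23,0,0,0],[0,0,-0.3,0,0,0],[0,0,-0.37,0,0,0],[0,0,-0.43,0,0,0],[0,0,-0.47,0,0,0],[0,0,-0.5,0,0,0]]'
python3 -m handwheel '[[0,0,0,0,0,0],[0,0,0,0,0,0]]'
python3 - <<'E'
from h import *
st(); plan((.6378,.0684,.146),(np.pi,0,.265))
W=viewer.snapshot("wrist"); np.save("pics/w2.npy",W); np.save("pics/c2.npy",viewer.calibration("wrist"),allow_pickle=True)
cv2.imwrite("pics/w2.png",W[:,:,::-1])
E
```

```text
time: 4.9
tool_pos: [0.5543, 0.1956, 0.1496]
ee_rot: [3.142, -0.003, 0.265]
wrist_force: [0.0, 1.2, -3.2]
width: 0.0141
finger_force: 30.0
time: 5.07
tool_pos: [0.5537, 0.1954, 0.1475]
ee_rot: [3.141, -0.0, 0.265]
wrist_force: [-0.8, 1.4, -3.1]
width: 0.0137
finger_force: 30.0
{'time': 5.0667, 'tool_pos': [0.5537, 0.1954, 0.1475], 'ee_rot': [3.1415, -0.0001, 0.265], 'joint_positions': [0.2428, 0.1872, 1.3734, -0.0001, 1.5809, 1.5486], 'wrist_force': [-0.8353, 1.3982, -3.1053], 'width': 0.0137, 'finger_force': 29.9946}
plan shift [0.24  0.723 0.008] turn [ 0. -0. -0.]
```

View pics/w2.png

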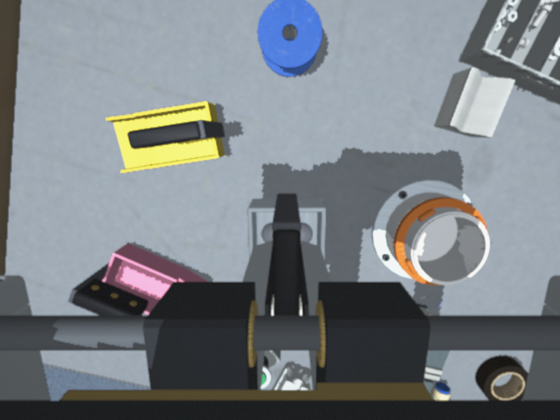

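The wrist view shows the scoop held at about (287,240), square to the tool and with its balls in it. I'm carrying it over next to the jar.

```bash

python3 -m handwheel '[[0.004,0.012,0,0,0,0],[0.012,0.036,0,0,0,0],[0.024,0.072,0,0,0,0],[0.038,0.114,0,0,0,0],[0.052,0.156,0,0,0,0],[0.066,0.198,0,0,0,0],[0.08,0.24,0,0,0,0],[0.094,0.282,0,0,0,0],[0.108,0.324,0,0,0,0],[0.122,0.366,0,0,0,0]]'
python3 -m handwheel '[[0.014,0.042,0,0,0,0],[0.028,0.084,0,0,0,0],[0.042,0.126,0,0,0,0],[0.056,0.168,0,0,0,0],[0.07,0.21,0,0,0,0],[0.084,0.252,0,0,0,0],[0.097,0.291,0,0,0,0],[0.108,0.324,0,0,0,0],[0.115,0.345,0,0,0,0],[0.118,0.357,0,0,0,0]]'
python3 -m handwheel '[[0,0,0,0,0,0],[0,0,0,0,0,0]]'
cat >> h.py <<'E'
def pour(L,yaw,degs,l=(-.070,0,.036)):
    "rows that bring the lip to L with tilt deg (lip down), from the pose now"
    o=robot.get_obs(); R0=Rot.from_euler("xyz",o["ee_rot"]); l=np.array(l)
    print("lip now",(o["tool_pos"]+R0.apply(l)).round(4))
    for d in degs:
        R=Rot.from_euler("xyz",[np.pi,0,yaw])*Rot.from_euler("y",d,degrees=True)
        s=R0.inv().apply(np.array(L)-R.apply(l)-o["tool_pos"])/.2; w=(R0.inv()*R).as_rotvec()/np.radians(30)
        print(d,s.round(3),w.round(3))
E
python3 - <<'E'
from h import *
st(); pour((.5703,.0501,.080),.265,(3,6,9,12,14))
W=viewer.snapshot("wrist"); np.save("pics/w3.npy",W); c=viewer.calibration("wrist"); np.save("pics/c3.npy",c,allow_pickle=True)
cv2.imwrite("pics/w3.png",W[:,:,::-1])
print("jar at px",proj(c,np.array((.5645,.0485,.064))))
E
```

```text
time: 5.95
tool_pos: [0.5969, 0.1302, 0.1475]
ee_rot: [3.142, -0.0, 0.265]
wrist_force: [-0.2, -0.1, -2.7]
width: 0.0138
finger_force: 30.0
time: 6.78
tool_pos: [0.6383, 0.0677, 0.1473]
ee_rot: [3.141, 0.0, 0.264]
wrist_force: [-0.2, 0.2, -2.4]
width: 0.0139
finger_force: 30.0
time: 6.95
tool_pos: [0.6378, 0.0686, 0.1474]
ee_rot: [-3.141, 0.0, 0.265]
wrist_force: [0.3, 0.8, -2.4]
width: 0.0135
finger_force: 30.0
{'time': 6.95, 'tool_pos': [0.6378, 0.0686, 0.1474], 'ee_rot': [-3.1413, 0.0002, 0.2651], 'joint_positions': [0.0186, 0.3075, 1.227, 0.0002, 1.6074, 1.3243], 'wrist_force': [0.2944, 0.7512, -2.3915], 'width': 0.0135, 'finger_force': 29.9947}
lip now [0.5702 0.0502 0.1114]
3 [-0.01   0.001  0.139] [-0.001  0.1    0.   ]
6 [-0.02   0.001  0.122] [-0.001  0.2    0.   ]
9 [-0.032  0.001  0.105] [-0.001  0.3    0.   ]
12 [-0.045  0.001  0.088] [-0.001  0.4    0.   ]
14 [-0.054  0.001  0.078] [-0.001  0.467  0.   ]
jar at px [287.68457182 299.51425107]
```

View pics/w3.png

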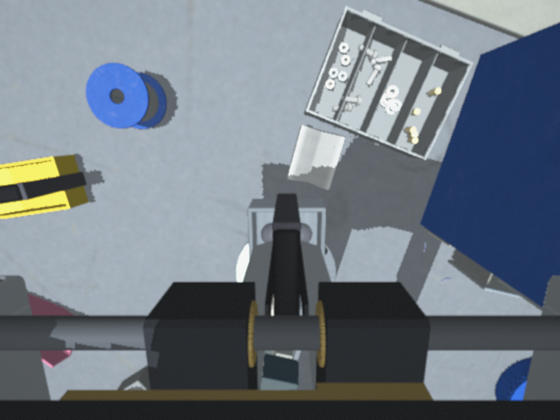

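```bash

python3 -m handwheel '[[-0.002,0,0.02,0,0.02,0],[-0.005,0,0.05,0,0.05,0],[-0.01,0,0.08,0,0.09,0],[-0.015,0,0.1,0,0.14,0],[-0.02,0,0.11,0,0.19,0],[-0.025,0,0.105,0,0.24,0],[-0.032,0,0.105,0,0.3,0],[-0.039,0,0.097,0,0.35,0],[-0.045,0,0.088,0,0.4,0],[-0.05,0,0.083,0,0.44,0]]'
python3 -m handwheel '[[0,0,0,0,0,0],[0,0,0,0,0,0],[0,0,0,0,0,0],[0,0,0,0,0,0],[0,0,0,0,0,0]]'
python3 - <<'E'
from h import *
st(); pour((.5703,.0501,.078),.265,(13,16,19,22,25,28,31,34,37,40))
c=viewer.calibration("scene"); S=viewer.snapshot("scene"); np.save("pics/s2.npy",S)
print("lip",proj(c,np.array((.5703,.0501,.080))),"jar ctr",proj(c,np.array((.5645,.0485,.064))))
a=cv2.resize(S[160:280,200:340],None,fx=5,fy=5,interpolation=cv2.INTER_CUBIC);cv2.imwrite("pics/s2.png",a[:,:,::-1])
E
```

```text
time: 7.83
tool_pos: [0.6274, 0.0661, 0.1308]
ee_rot: [3.142, -0.231, 0.265]
wrist_force: [-0.8, 0.5, -2.8]
width: 0.0139
finger_force: 30.0
time: 8.25
tool_pos: [0.6285, 0.0659, 0.1307]
ee_rot: [3.142, -0.23, 0.265]
wrist_force: [0.3, -0.2, -3.2]
width: 0.0138
finger_force: 30.0
{'time': 8.25, 'tool_pos': [0.6285, 0.0659, 0.1307], 'ee_rot': [3.1415, -0.2301, 0.2651], 'joint_positions': [-0.0212, 0.1254, 1.4962, 0.0668, 1.2995, 1.2737], 'wrist_force': [0.252, -0.1644, -3.1649], 'width': 0.0138, 'finger_force': 29.9947}
lip now [0.5706 0.0502 0.0797]
13 [-0.003 -0.     0.009] [ 0.    -0.006  0.   ]
16 [-0.013 -0.    -0.009] [0.    0.094 0.   ]
19 [-0.024 -0.    -0.027] [0.    0.194 0.   ]
22 [-0.035 -0.    -0.044] [0.    0.294 0.   ]
25 [-0.048 -0.    -0.06 ] [0.    0.394 0.   ]
28 [-0.061 -0.    -0.076] [0.    0.494 0.   ]
31 [-0.075 -0.    -0.091] [0.    0.594 0.   ]
34 [-0.09  -0.    -0.105] [0.    0.694 0.   ]
37 [-0.106 -0.    -0.118] [0.    0.794 0.   ]
40 [-0.122 -0.    -0.131] [0.    0.894 0.   ]
lip [263.88616665 209.56169868] jar ctr [265.89311673 214.32550087]
```

View pics/s2.png

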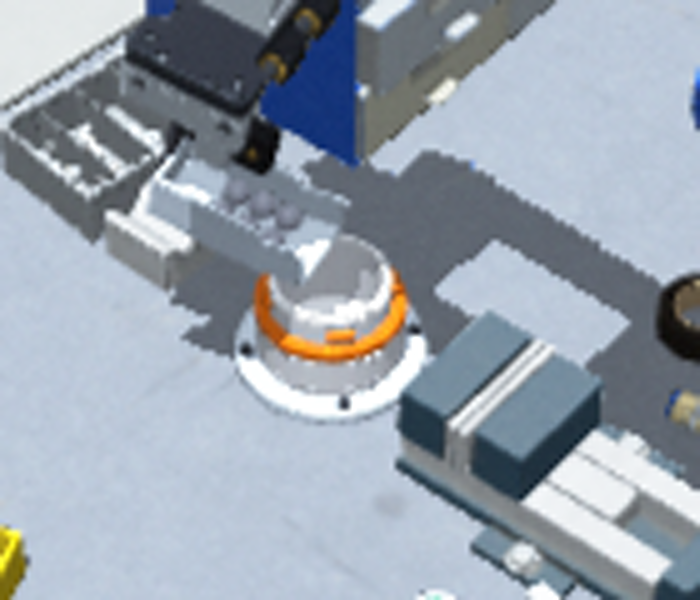

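The enlarged crop shows the lip edge centred at about (322,248) in the crop, over the jar mouth with its rim centre near (331,277). That matches the predicted position to within 1 px, and the balls are lying at the ramp foot. I'm pouring slowly.

```bash

python3 -m handwheel '[[-0.006,0,0.003,0,0.027,0],[-0.008,0,0,0,0.043,0],[-0.01,0,-0.003,0,0.06,0],[-0.011,0,-0.006,0,0.077,0],[-0.013,0,-0.009,0,0.094,0],[-0.015,0,-0.012,0,0.11,0],[-0.017,0,-0.015,0,0.127,0],[-0.018,0,-0.018,0,0.144,0],[-0.02,0,-0.021,0,0.16,0],[-0.022,0,-0.024,0,0.177,0]]'
python3 -m handwheel '[[0,0,0,0,0,0],[0,0,0,0,0,0],[0,0,0,0,0,0]]'
python3 - <<'E'
from h import *
pour((.5703,.0501,.078),.265,(18.5,20,22,24,26,28,30,32,34,36,38,40,42))
E
```

```text
time: 9.13
tool_pos: [0.623, 0.0644, 0.1346]
ee_rot: [3.141, -0.324, 0.265]
wrist_force: [-0.3, -0.2, -2.7]
width: 0.014
finger_force: 30.0
time: 9.38
tool_pos: [0.6231, 0.0644, 0.1346]
ee_rot: [3.141, -0.323, 0.265]
wrist_force: [0.4, 0.0, -2.6]
width: 0.0138
finger_force: 30.0
lip now [0.5701 0.05   0.0782]
18.5 [ 0.001 -0.     0.002] [ 0.    -0.001  0.   ]
20 [-0.004 -0.    -0.007] [0.    0.049 0.   ]
22 [-0.011 -0.    -0.019] [0.    0.116 0.   ]
24 [-0.018 -0.    -0.031] [0.    0.183 0.   ]
26 [-0.026 -0.    -0.043] [0.    0.249 0.   ]
28 [-0.034 -0.    -0.054] [0.    0.316 0.   ]
30 [-0.042 -0.    -0.065] [0.    0.383 0.   ]
32 [-0.051 -0.    -0.075] [0.    0.449 0.   ]
34 [-0.06  -0.    -0.085] [0.    0.516 0.   ]
36 [-0.069 -0.    -0.095] [0.    0.583 0.   ]
38 [-0.079 -0.    -0.105] [0.    0.649 0.   ]
40 [-0.089 -0.    -0.114] [0.    0.716 0.   ]
42 [-0.1   -0.    -0.123] [0.    0.783 0.   ]
```

```bash

python3 -m handwheel '[[-0.002,0,-0.004,0,0.017,0],[-0.003,0,-0.006,0,0.033,0],[-0.005,0,-0.009,0,0.05,0],[-0.007,0,-0.012,0,0.067,0],[-0.009,0,-0.015,0,0.083,0],[-0.01,0,-0.018,0,0.1,0],[-0.012,0,-0.021,0,0.117,0],[-0.014,0,-0.025,0,0.135,0],[-0.016,0,-0.028,0,0.155,0],[-0.019,0,-0.033,0,0.183,0]]'
python3 -m handwheel '[[-0.003,0,-0.006,0,0.033,0],[-0.007,0,-0.012,0,0.067,0],[-0.01,0,-0.018,0,0.1,0],[-0.014,0,-0.025,0,0.135,0],[-0.018,0,-0.032,0,0.175,0],[-0.023,0,-0.039,0,0.217,0],[-0.028,0,-0.047,0,0.26,0],[-0.034,0,-0.055,0,0.31,0],[-0.041,0,-0.064,0,0.367,0],[-0.047,0,-0.071,0,0.417,0]]'
python3 - <<'E'
from h import *
st()
c=viewer.calibration("scene"); S=viewer.snapshot("scene"); np.save("pics/s3.npy",S)
cv2.imwrite("pics/s3.png",cv2.resize(S[160:260,200:320],None,fx=5,fy=5,interpolation=cv2.INTER_CUBIC)[:,:,::-1])
E
```

```text
time: 10.22
tool_pos: [0.6176, 0.0629, 0.1398]
ee_rot: [3.141, -0.42, 0.265]
wrist_force: [0.9, -0.0, -1.6]
width: 0.0139
finger_force: 30.0
time: 11.05
tool_pos: [0.6033, 0.059, 0.1488]
ee_rot: [3.141, -0.64, 0.265]
wrist_force: [-0.1, 0.8, -1.1]
width: 0.0137
finger_force: 30.0
{'time': 11.05, 'tool_pos': [0.6033, 0.059, 0.1488], 'ee_rot': [3.1412, -0.6395, 0.265], 'joint_positions': [-0.1307, -0.1921, 1.8899, 0.3064, 0.8658, 1.0451], 'wrist_force': [-0.0772, 0.8342, -1.0636], 'width': 0.0137, 'finger_force': 29.9952}
```

```bash

python3 -m handwheel '[[-0.005,0,-0.009,0,0.05,0],[-0.01,0,-0.018,0,0.1,0],[-0.014,0,-0.025,0,0.135,0],[-0.019,0,-0.033,0,0.183,0],[-0.024,0,-0.04,0,0.22,0],[-0.024,0,-0.04,0,0.22,0],[-0.024,0,-0.04,0,0.22,0],[-0.024,0,-0.04,0,0.22,0],[-0.024,0,-0.04,0,0.22,0],[-0.024,0,-0.04,0,0.22,0]]'
python3 - <<'E'
from h import *
st()
S=viewer.snapshot("scene"); np.save("pics/s4.npy",S)
cv2.imwrite("pics/s4.png",cv2.resize(S[160:260,210:320],None,fx=5,fy=5,interpolation=cv2.INTER_CUBIC)[:,:,::-1])
E
```

```text
time: 11.93
tool_pos: [0.5957, 0.0569, 0.1527]
ee_rot: [3.141, -0.753, 0.265]
wrist_force: [-0.9, -0.2, -1.1]
width: 0.0142
finger_force: 30.0
{'time': 11.9333, 'tool_pos': [0.5957, 0.0569, 0.1527], 'ee_rot': [3.1412, -0.7527, 0.2654], 'joint_positions': [-0.1719, -0.266, 1.993, 0.4336, 0.7591, 0.918], 'wrist_force': [-0.8825, -0.1738, -1.1443], 'width': 0.0142, 'finger_force': 29.995}
```

View pics/s4.png

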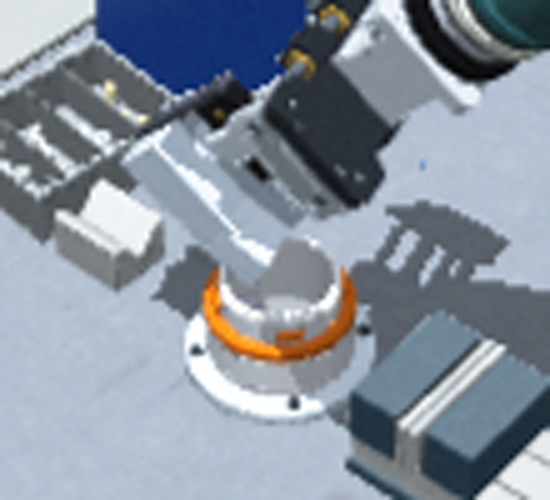

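The crop shows the scoop tilted over the jar with an empty-looking lip and no balls on the table. The z force has dropped from about −2.8 N to −1.1 N. I'll go back up and level out.

```bash
python3 - <<'E'
from h import *
plan((.63,.09,.21),(np.pi,-.30,.265))
E
```

```text
plan shift [ 0.349 -0.114 -0.067] turn [ 0.    -0.864  0.001]
```

```bash

python3 -m handwheel '[[0.03,0,-0.03,0,0,0],[0.08,-0.01,-0.06,0,-0.1,0],[0.13,-0.03,-0.067,0,-0.2,0],[0.18,-0.05,-0.067,0,-0.32,0],[0.23,-0.07,-0.067,0,-0.44,0],[0.28,-0.09,-0.067,0,-0.56,0],[0.32,-0.114,-0.067,0,-0.68,0],[0.35,-0.114,-0.067,0,-0.78,0],[0.35,-0.114,-0.067,0,-0.864,0],[0.35,-0.114,-0.067,0,-0.864,0]]'
python3 - <<'E'
from h import *
st(); plan((.5537,.1953,.18),(np.pi,0,.265))
# jar close look while free
T=viewer.snapshot("top"); np.save("pics/t2.npy",T)
E
```

```text
time: 12.82
tool_pos: [0.6323, 0.0906, 0.2117]
ee_rot: [3.141, -0.302, 0.266]
wrist_force: [-0.0, 0.5, -2.4]
width: 0.014
finger_force: 30.0
{'time': 12.8167, 'tool_pos': [0.6323, 0.0906, 0.2117], 'ee_rot': [3.1409, -0.3023, 0.2657], 'joint_positions': [0.0128, 0.0564, 1.4226, 0.0754, 1.3697, 1.3138], 'wrist_force': [-0.0439, 0.5319, -2.4473], 'width': 0.014, 'finger_force': 29.995}
plan shift [-0.278 -0.608  0.079] turn [ 0.001 -0.577  0.001]
```

```bash

python3 -m handwheel '[[-0.03,-0.06,0.01,0,-0.06,0],[-0.06,-0.13,0.02,0,-0.14,0],[-0.1,-0.21,0.03,0,-0.22,0],[-0.14,-0.3,0.04,0,-0.3,0],[-0.18,-0.39,0.05,0,-0.38,0],[-0.22,-0.47,0.06,0,-0.46,0],[-0.25,-0.54,0.07,0,-0.53,0],[-0.27,-0.59,0.079,0,-0.577,0],[-0.278,-0.608,0.079,0,-0.577,0],[-0.278,-0.608,0.079,0,-0.577,0]]'
python3 -m handwheel '[[0,0,0,0,0,0],[0,0,0,0,0,0]]'
python3 - <<'E'
from h import *
st(); plan((.5537,.1953,.050),(np.pi,0,.265))
W=viewer.snapshot("wrist"); c=viewer.calibration("wrist"); np.save("pics/w4.npy",W); np.save("pics/c4.npy",c,allow_pickle=True)
cv2.imwrite("pics/w4.png",np.hstack([cv2.resize(W[160:300,230:340],None,fx=3.6,fy=3.6,interpolation=cv2.INTER_CUBIC),cv2.resize(W[160:300,360:470],None,fx=3.6,fy=3.6,interpolation=cv2.INTER_CUBIC)])[:,:,::-1])
print(proj(c,np.array((.5645,.0485,.016))))
E
```

```text
time: 13.7
tool_pos: [0.5508, 0.195, 0.178]
ee_rot: [-3.142, 0.002, 0.266]
wrist_force: [0.9, 0.3, -1.7]
width: 0.0138
finger_force: 30.0
time: 13.87
tool_pos: [0.5515, 0.1938, 0.1789]
ee_rot: [3.141, 0.001, 0.264]
wrist_force: [-0.2, 0.7, -1.9]
width: 0.0138
finger_force: 30.0
{'time': 13.8667, 'tool_pos': [0.5515, 0.1938, 0.1789], 'ee_rot': [3.1411, 0.0007, 0.264], 'joint_positions': [0.2412, 0.1711, 1.3297, -0.0005, 1.6413, 1.5479], 'wrist_force': [-0.1584, 0.716, -1.8506], 'width': 0.0138, 'finger_force': 29.9948}
plan shift [ 0.013 -0.005  0.644] turn [ 0.001  0.001 -0.002]
[416.47927624 222.13169486]
```

View pics/w4.png

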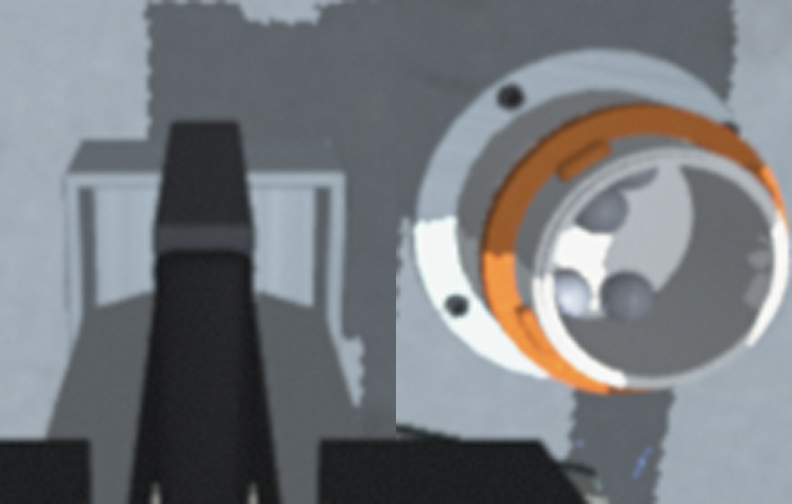

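The left half shows the visible bowl floor empty. The right half shows balls inside the jar at about (600,205), (572,292) and (628,295), and none outside. I'm setting the scoop down on its old spot.

```bash

python3 -m handwheel '[[0.01,0,0.05,0,0,0],[0.01,0,0.13,0,0,0],[0.01,0,0.22,0,0,0],[0.01,0,0.31,0,0,0],[0.01,0,0.4,0,0,0],[0.01,0,0.48,0,0,0],[0.01,0,0.55,0,0,0],[0.01,0,0.6,0,0,0],[0.01,0,0.63,0,0,0],[0.01,0,0.645,0,0,0]]'
python3 -m handwheel '[[0,0,0.003,0,0,0],[0,0,0.006,0,0,0],[0,0,0.008,0,0,0],[0,0,0.01,0,0,0]]'
python3 -m handwheel '[[0,0,0,0,0,0],[0,0,0,0,0,0]]'
```

```text
time: 14.75
tool_pos: [0.5525, 0.1946, 0.0481]
ee_rot: [3.142, 0.004, 0.265]
wrist_force: [0.2, -0.4, -1.9]
width: 0.0137
finger_force: 30.0
time: 15.08
tool_pos: [0.5536, 0.1951, 0.0484]
ee_rot: [3.141, 0.0, 0.265]
wrist_force: [-0.3, 0.7, -2.2]
width: 0.0137
finger_force: 30.0
time: 15.25
tool_pos: [0.5532, 0.1951, 0.0479]
ee_rot: [3.141, 0.001, 0.265]
wrist_force: [-0.6, 0.7, -2.2]
width: 0.0136
finger_force: 30.0
```

```bash

python3 -m handwheel '[[0,0,0.003,0,0,0],[0,0,0.005,0,0,0],[0,0,0.005,0,0,0],[0,0,0.005,0,0,0]]'
python3 -m handwheel '[[0,0,0.003,0,0,0],[0,0,0.005,0,0,0],[0,0,0.005,0,0,0],[0,0,0.005,0,0,0]]'
```

```text
time: 15.58
tool_pos: [0.5532, 0.195, 0.0473]
ee_rot: [3.141, 0.001, 0.265]
wrist_force: [-1.4, -0.9, 4.0]
width: 0.0138
finger_force: 30.0
time: 15.92
tool_pos: [0.5533, 0.195, 0.0473]
ee_rot: [3.141, 0.001, 0.265]
wrist_force: [-3.6, -0.1, 7.3]
width: 0.0135
finger_force: 30.0
```

```bash

python3 -m handwheel '[[0,0,-0.005,0,0,0],[0,0,-0.005,0,0,0],[0,0,-0.005,0,0,0],[0,0,-0.005,0,0,0],[0,0,-0.005,0,0,0],[0,0,-0.005,0,0,0],[0,0,-0.005,0,0,0],[0,0,-0.005,0,0,0],[0,0,-0.005,0,0,0],[0,0,-0.005,0,0,0]]' -0.2
python3 -m handwheel '[[0,0,-0.05,0,0,0],[0,0,-0.15,0,0,0],[0,0,-0.3,0,0,0],[0,0,-0.5,0,0,0],[0,0,-0.7,0,0,0],[0,0,-0.85,0,0,0],[0,0,-0.9,0,0,0],[0,0,-0.9,0,0,0]]'
python3 - <<'E'
from h import *
st(); plan((.4955,-.277,.22),(np.pi,0,.15))
W=viewer.snapshot("wrist");c=viewer.calibration("wrist");np.save("pics/w5.npy",W);np.save("pics/c5.npy",c,allow_pickle=True)
for t in (50,65):
  for k in comps(dark(W,t),(225,120,320,240),60):
    q=np.array(k[2]); P=np.array([onz(c,*p,.08)[:2] for p in q]); print(t,k[0],P.mean(0).round(4),P.round(4).tolist())
E
```

```text
time: 16.75
tool_pos: [0.5529, 0.195, 0.0464]
ee_rot: [3.142, 0.002, 0.265]
wrist_force: [0.7, -0.0, 0.7]
width: 0.0562
finger_force: 0.0
time: 17.42
tool_pos: [0.555, 0.1955, 0.2314]
ee_rot: [3.141, -0.007, 0.265]
wrist_force: [0.4, -0.8, -0.8]
width: 0.0564
finger_force: 0.0
{'time': 17.4167, 'tool_pos': [0.555, 0.1955, 0.2314], 'ee_rot': [3.1413, -0.0068, 0.265], 'joint_positions': [0.2425, 0.1648, 1.2335, -0.0001, 1.7364, 1.5482], 'wrist_force': [0.3922, -0.821, -0.7894], 'width': 0.0564, 'finger_force': 0.0}
plan shift [-0.906  2.202  0.052] turn [-0.    -0.013  0.22 ]
50 [225, 127, 11, 12, 93] [0.6078 0.2681] [[0.6106, 0.2745], [0.6148, 0.2669], [0.605, 0.2617], [0.6007, 0.2694]]
50 [281, 181, 11, 48, 477] [0.5514 0.1958] [[0.5744, 0.2074], [0.5771, 0.1974], [0.5285, 0.1841], [0.5257, 0.1944]]
65 [225, 127, 12, 12, 124] [0.6079 0.2681] [[0.6117, 0.2745], [0.6145, 0.264], [0.6042, 0.2616], [0.6014, 0.2722]]
65 [281, 171, 11, 8, 75] [0.5822 0.2041] [[0.5843, 0.21], [0.587, 0.2001], [0.5801, 0.1983], [0.5774, 0.2081]]
65 [281, 180, 12, 50, 520] [0.5515 0.1953] [[0.5754, 0.2076], [0.5783, 0.1967], [0.5277, 0.1828], [0.5247, 0.1941]]
```

```bash

python3 -m handwheel '[[-0.475,0.7,0.05,0,0,0.22],[-0.475,0.7,0.05,0,0,0.22],[-0.475,0.7,0.05,0,0,0.22],[-0.475,0.7,0.05,0,0,0.22],[-0.475,0.7,0.05,0,0,0.22],[-0.475,0.7,0.05,0,0,0.22],[-0.475,0.7,0.05,0,0,0.22],[-0.475,0.7,0.05,0,0,0.22]]'
cat > jar.py <<'E'
from h import *
def circ(P):  # robust circle fit (mm)
    from scipy.optimize import least_squares
    r=least_squares(lambda q:np.hypot(P[:,0]-q[0],P[:,1]-q[1])-q[2],[*P.mean(0),35],loss="soft_l1",f_scale=.5)
    e=r.fun; return r.x.round(2),np.abs(e).mean().round(2)
def hulledge(m,c,z):
    k=np.vstack([q for q in cv2.findContours(m,cv2.RETR_EXTERNAL,cv2.CHAIN_APPROX_NONE)[0] if len(q)>10])
    h=cv2.convexHull(k)[:,0]; 
    dense=np.vstack([np.linspace(h[i],h[(i+1)%len(h)],3)[:2] for i in range(len(h))])
    return np.array([onz(c,*p,z)[:2]*1000 for p in dense])
E
python3 - <<'E'
from jar import *
st(); obs=robot.get_obs(); W=viewer.snapshot("wrist");c=viewer.calibration("wrist");np.save("pics/w6.npy",W);np.save("pics/c6.npy",c,allow_pickle=True)
u,v=proj(c,np.array((.5645,.0485,.0458))).astype(int);print("jar px",u,v)
m=np.zeros(W.shape[:2],np.uint8);m[v-70:v+70,u-70:u+70]=orange(W)[v-70:v+70,u-70:u+70]
print("ring",circ(hulledge(m,c,.0458)),m.sum())
# plate outline
w=(W.min(2)>185).astype(np.uint8);m2=np.zeros_like(m);m2[v-70:v+70,u-70:u+70]=(w|orange(W))[v-70:v+70,u-70:u+70]
print("bright",circ(hulledge(m2,c,.01)),"rim?",)
# radial profiles round predicted rim centre
ur,vr=proj(c,np.array((.5645,.0485,.064)));g=W.max(2).astype(int)
for a in range(0,360,45):
    print(a,[g[int(round(vr+r*np.sin(np.radians(a)))),int(round(ur+r*np.cos(np.radians(a))))] for r in range(20,60,2)])
# balls
gr=cv2.cvtColor(W[v-50:v+50,u-50:u+50],cv2.COLOR_RGB2GRAY);gr=cv2.resize(gr,None,fx=4,fy=4,interpolation=cv2.INTER_CUBIC)
hc=cv2.HoughCircles(gr,cv2.HOUGH_GRADIENT,1,20,param1=60,param2=16,minRadius=20,maxRadius=34);print("balls",None if hc is None else hc[0].round(0).tolist())
E
```

```text
time: 18.13
tool_pos: [0.4981, 0.0362, 0.2152]
ee_rot: [-3.141, 0.004, 0.151]
wrist_force: [0.7, -0.3, 0.6]
width: 0.0563
finger_force: 0.0
{'time': 18.1333, 'tool_pos': [0.4981, 0.0362, 0.2152], 'ee_rot': [-3.1408, 0.0043, 0.1512], 'joint_positions': [-0.041, -0.0243, 1.4662, -0.0001, 1.7041, 1.3786], 'wrist_force': [0.6815, -0.2618, 0.6462], 'width': 0.0563, 'finger_force': 0.0}
jar px 285 135
ring (array([564.36,  50.09,  41.44]), np.float64(0.29)) 1088
bright (array([564.33,  50.77,  53.64]), np.float64(0.59)) rim?
0 [np.int64(245), np.int64(245), np.int64(243), np.int64(145), np.int64(209), np.int64(246), np.int64(227), np.int64(203), np.int64(242), np.int64(234), np.int64(188), np.int64(246), np.int64(239), np.int64(164), np.int64(173), np.int64(172), np.int64(168), np.int64(169), np.int64(174), np.int64(169)]
45 [np.int64(146), np.int64(188), np.int64(180), np.int64(112), np.int64(144), np.int64(187), np.int64(170), np.int64(138), np.int64(142), np.int64(142), np.int64(166), np.int64(178), np.int64(154), np.int64(101), np.int64(100), np.int64(102), np.int64(101), np.int64(101)
[... 1296 characters left out ...]
7), np.int64(193), np.int64(138), np.int64(118), np.int64(236), np.int64(241), np.int64(242), np.int64(241), np.int64(241), np.int64(241), np.int64(245), np.int64(245), np.int64(245), np.int64(209), np.int64(170), np.int64(169), np.int64(169), np.int64(171)]
315 [np.int64(245), np.int64(245), np.int64(245), np.int64(177), np.int64(138), np.int64(222), np.int64(242), np.int64(240), np.int64(186), np.int64(232), np.int64(215), np.int64(55), np.int64(82), np.int64(190), np.int64(163), np.int64(173), np.int64(173), np.int64(173), np.int64(173), np.int64(173)]
balls [[186.0, 176.0, 29.0], [236.0, 274.0, 28.0], [118.0, 216.0, 29.0], [206.0, 124.0, 28.0], [168.0, 276.0, 30.0], [124.0, 154.0, 33.0]]
```

Hough finds exactly six balls in the jar. The jar axis is at about (0.564, 0.050). I'll repeat the measurement with the arm settled, then move on to the lid.

```bash

cat >> jar.py <<'E'
def ring(c,W,X,f,z,r=70):
    u,v=proj(c,np.array([*X,z])).astype(int); m=np.zeros(W.shape[:2],np.uint8); s=np.s_[max(v-r,0):v+r,max(u-r,0):u+r]; m[s]=f(W)[s]; return circ(hulledge(m,c,z))
E
python3 - <<'E'
from jar import *
plate=lambda W:((W.min(2)>185).astype(np.uint8)|orange(W))
for i in range(4):
    c=viewer.calibration("wrist");W=viewer.snapshot("wrist");print(ring(c,W,(.5645,.05),orange,.0458),ring(c,W,(.5645,.05),plate,.01),robot.get_obs()["tool_pos"].round(4))
plan((.43,-.285,.215),(np.pi,0,.15))
E
```

```text
(array([564.1 ,  49.92,  41.38]), np.float64(0.34)) (array([563.99,  50.65,  53.54]), np.float64(0.62)) [0.4984 0.0364 0.2159]
(array([564.  ,  49.87,  41.41]), np.float64(0.33)) (array([564.03,  50.72,  53.47]), np.float64(0.77)) [0.4985 0.0364 0.2161]
(array([564.05,  49.99,  41.33]), np.float64(0.31)) (array([564.03,  50.62,  53.48]), np.float64(0.64)) [0.4985 0.0362 0.2163]
(array([564.08,  49.91,  41.39]), np.float64(0.36)) (array([564.04,  50.62,  53.53]), np.float64(0.6)) [0.4985 0.0361 0.2164]
plan shift [-0.581  1.535  0.009] turn [0.    0.005 0.003]
```

```bash

python3 -m handwheel '[[-0.29,0.77,0,0,0,0],[-0.29,0.77,0,0,0,0],[-0.29,0.77,0,0,0,0],[-0.29,0.77,0,0,0,0],[-0.29,0.77,0,0,0,0]]'
python3 -m handwheel '[[-0.29,0.77,0,0,0,0],[-0.29,0.77,0,0,0,0],[-0.29,0.77,0,0,0,0],[-0.29,0.77,0,0,0,0],[-0.29,0.77,0,0,0,0],[-0.29,0.77,0,0,0,0],[-0.29,0.77,0,0,0,0]]'
python3 - <<'E'
from jar import *
bd=lambda W: blue(W)|dark(W,60)
for i in range(2):
    c=viewer.calibration("wrist");W=viewer.snapshot("wrist")
    print(ring(c,W,(.495,-.277),bd,.0255))
    u,v=proj(c,np.array([.495,-.277,.0595])).astype(int)
    for t in (45,60,80):
      for k in comps(dark(W,t),(u-40,v-40,u+40,v+40),80):
        q=np.array(k[2]);P=np.array([onz(c,*p,.0595)[:2] for p in q]);print(t,k[0],P.mean(0).round(4),P.round(4).tolist())
np.save("pics/w7.npy",W);np.save("pics/c7.npy",c,allow_pickle=True)
st();plan((.495,-.277,.215),(np.pi,0,.15))
E
```

```text
time: 18.8
tool_pos: [0.4627, -0.1314, 0.2167]
ee_rot: [3.138, 0.003, 0.142]
wrist_force: [0.2, -0.5, -0.3]
width: 0.0563
finger_force: 0.0
time: 19.38
tool_pos: [0.43, -0.2859, 0.2168]
ee_rot: [-3.141, 0.002, 0.15]
wrist_force: [-0.8, 0.4, 0.3]
width: 0.0562
finger_force: 0.0
(array([ 494.75, -278.09,   42.  ]), np.float64(0.28))
80 [281, 118, 16, 42, 274] [ 0.494  -0.2776] [[0.5131, -0.267], [0.5153, -0.282], [0.475, -0.2884], [0.4727, -0.2729]]
(array([ 494.79, -278.12,   41.96]), np.float64(0.3))
80 [281, 118, 17, 42, 271] [ 0.4943 -0.2778] [[0.4729, -0.2723], [0.5138, -0.2674], [0.5158, -0.283], [0.4748, -0.2884]]
{'time': 19.4833, 'tool_pos': [0.4302, -0.2852, 0.2171], 'ee_rot': [-3.1416, 0.0016, 0.1522], 'joint_positions': [-0.6945, 0.0107, 1.4277, -0.0012, 1.7042, 0.724], 'wrist_force': [0.651, -0.0764, -0.2319], 'width': 0.0566, 'finger_force': 0.0}
plan shift [0.326 0.008 0.01 ] turn [-0.     0.003  0.004]
```

The lid centre measures (0.4947, −0.278), with disc radius 42 mm against 43 mm given, and grip yaw of about 0.14. I'm descending to the bar grip.

```bash

python3 -m handwheel '[[0.15,0.01,0,0,0,0],[0.324,0.012,0.1,0,0,0],[0.324,0.012,0.25,0,0,0],[0.324,0.012,0.4,0,0,0],[0.324,0.012,0.55,0,0,0],[0.324,0.012,0.68,0,0,0],[0.324,0.012,0.78,0,0,0],[0.324,0.012,0.84,0,0,0],[0.324,0.012,0.88,0,0,0],[0.324,0.012,0.88,0,0,0]]'
python3 - <<'E'
from h import *
st();plan((.4946,-.278,.028),(np.pi,0,.145))
E
```

```text
time: 20.32
tool_pos: [0.4932, -0.2781, 0.0395]
ee_rot: [-3.14, 0.004, 0.151]
wrist_force: [0.5, 0.5, 0.1]
width: 0.0566
finger_force: 0.0
{'time': 20.3167, 'tool_pos': [0.4932, -0.2781, 0.0395], 'ee_rot': [-3.1401, 0.0038, 0.1513], 'joint_positions': [-0.6126, 0.2161, 1.5612, -0.0016, 1.3681, 0.8072], 'wrist_force': [0.4565, 0.5441, 0.066], 'width': 0.0566, 'finger_force': 0.0}
plan shift [0.007 0.001 0.057] turn [-0.003  0.007  0.012]
```

```bash

python3 -m handwheel '[[0.004,0,0.02,0,0,0.01],[0.005,0,0.04,0,0,0.01],[0.005,0,0.055,0,0,0.01],[0.005,0,0.055,0,0,0.01],[0.005,0,0.055,0,0,0.01],[0.005,0,0.055,0,0,0.01]]'
python3 -m handwheel '[[0,0,0,0,0,0],[0,0,0,0,0,0],[0,0,0,0,0,0],[0,0,0,0,0,0],[0,0,0,0,0,0],[0,0,0,0,0,0],[0,0,0,0,0,0],[0,0,0,0,0,0],[0,0,0,0,0,0],[0,0,0,0,0,0]]' 1
python3 -m handwheel '[[0,0,0,0,0,0],[0,0,0,0,0,0],[0,0,0,0,0,0]]'
python3 - <<'E'
from h import *
st()
E
```

```text
time: 20.82
tool_pos: [0.4948, -0.2797, 0.0303]
ee_rot: [3.141, 0.001, 0.144]
wrist_force: [0.1, -0.6, 0.7]
width: 0.0566
finger_force: 0.0
time: 21.65
tool_pos: [0.4946, -0.2793, 0.0298]
ee_rot: [3.141, 0.002, 0.145]
wrist_force: [-0.0, 0.6, 0.4]
width: 0.0179
finger_force: 30.0
time: 21.9
tool_pos: [0.4945, -0.2793, 0.0298]
ee_rot: [3.141, 0.002, 0.145]
wrist_force: [0.3, 1.1, 1.2]
width: 0.0177
finger_force: 30.0
{'time': 21.9, 'tool_pos': [0.4945, -0.2793, 0.0298], 'ee_rot': [3.1415, 0.0021, 0.1445], 'joint_positions': [-0.613, 0.2268, 1.569, -0.0016, 1.3472, 0.8136], 'wrist_force': [0.2887, 1.0753, 1.2341], 'width': 0.0177, 'finger_force': 30.0001}
```

The lid is gripped (17.8 mm, 30 N), with the TCP 29.8 mm above the skirt edge. I'll lift it and carry it over the jar.

```bash

python3 -m handwheel '[[0,0,-0.03,0,0,0],[0,0,-0.1,0,0,0],[0,0,-0.2,0,0,0],[0,0,-0.32,0,0,0],[0,0,-0.44,0,0,0],[0,0,-0.55,0,0,0],[0,0,-0.64,0,0,0],[0,0,-0.7,0,0,0],[0,0,-0.72,0,0,0],[0,0,-0.72,0,0,0]]'
python3 - <<'E'
from h import *
st();plan((.564,.0502,.125),(np.pi,0,.145))
E
```

```text
time: 22.73
tool_pos: [0.4953, -0.2797, 0.1749]
ee_rot: [3.14, 0.001, 0.144]
wrist_force: [0.1, 0.1, -1.0]
width: 0.0177
finger_force: 30.0
{'time': 22.7333, 'tool_pos': [0.4953, -0.2797, 0.1749], 'ee_rot': [3.1397, 0.0006, 0.1445], 'joint_positions': [-0.6127, 0.1362, 1.3773, -0.0018, 1.6272, 0.8135], 'wrist_force': [0.0526, 0.0637, -0.9698], 'width': 0.0177, 'finger_force': 29.9998}
plan shift [ 0.578 -1.583  0.246] turn [ 0.004  0.001 -0.001]
```

```bash

python3 -m handwheel '[[0.03,-0.08,0,0,0,0],[0.08,-0.22,0,0,0,0],[0.13,-0.36,0,0,0,0],[0.18,-0.5,0,0,0,0],[0.23,-0.63,0,0,0,0],[0.27,-0.74,0,0,0,0],[0.29,-0.79,0,0,0,0],[0.29,-0.79,0,0,0,0]]'
python3 -m handwheel '[[0.03,-0.08,0,0,0,0],[0.08,-0.22,0,0,0,0],[0.13,-0.36,0,0,0,0],[0.18,-0.5,0,0,0,0],[0.23,-0.63,0.02,0,0,0],[0.27,-0.74,0.06,0,0,0],[0.289,-0.79,0.12,0,0,0],[0.289,-0.79,0.18,0,0,0],[0.289,-0.79,0.24,0,0,0],[0.289,-0.79,0.24,0,0,0]]'
python3 -m handwheel '[[0,0,0,0,0,0],[0,0,0,0,0,0],[0,0,0,0,0,0]]'
python3 - <<'E'
from h import *
st();plan((.564,.0502,.098),(np.pi,0,.145))
c=viewer.calibration("scene");S=viewer.snapshot("scene");np.save("pics/s5.npy",S)
c2=viewer.calibration("top");T=viewer.snapshot("top");np.save("pics/t5.npy",T)
E
```

```text
time: 23.4
tool_pos: [0.5291, -0.1126, 0.172]
ee_rot: [-3.14, 0.004, 0.148]
wrist_force: [0.2, 0.2, -1.1]
width: 0.0175
finger_force: 30.0
time: 24.23
tool_pos: [0.5613, 0.0482, 0.1208]
ee_rot: [3.141, 0.01, 0.143]
wrist_force: [-0.3, -0.2, -1.9]
width: 0.0175
finger_force: 30.0
time: 24.48
tool_pos: [0.5643, 0.0489, 0.1264]
ee_rot: [3.141, 0.0, 0.143]
wrist_force: [0.7, -0.4, -0.9]
width: 0.0183
finger_force: 30.0
{'time': 24.4833, 'tool_pos': [0.5643, 0.0489, 0.1264], 'ee_rot': [3.1407, 0.0005, 0.1431], 'joint_positions': [-0.013, 0.1523, 1.4561, -0.001, 1.5335, 1.4148], 'wrist_force': [0.7272, -0.3772, -0.8839], 'width': 0.0183, 'finger_force': 29.9997}
plan shift [-0.001 -0.007  0.142] turn [ 0.002  0.001 -0.004]
```

```bash
python3 - <<'E'
from jar import *
S=np.load("pics/s5.npy");S0=np.load("pics/scene0.npy");c=viewer.calibration("scene");T=np.load("pics/t5.npy");T0=np.load("pics/top0.npy");ct=viewer.calibration("top")
def ext(m,s,rows=None):
    k=np.zeros(m.shape,np.uint8);k[s]=m[s];n,l,st_,ce=cv2.connectedComponentsWithStats(k);i=1+np.argmax(st_[1:,4]);return st_[i],ce[i]
lid,_=ext(blue(S),np.s_[165:235,230:310]);rg,_=ext(orange(S0),np.s_[195:245,240:295]);rg1,_=ext(orange(S),np.s_[195:245,240:295])
print("lid",lid,"ring",rg,"ring now",rg1)
ul=lid[0]+(lid[2]-1)/2;ur=rg[0]+(rg[2]-1)/2
print("mid cols",ul,ur,"pred lid at TCP",proj(c,np.array((.5643,.0489,.117)))[0],"pred ring at (.564,.0502)",proj(c,np.array((.564,.0502,.043)))[0], "at top est",proj(c,np.array((.5655,.0487,.043)))[0])
print("px/m",c["fx"]/(np.array(c["R"])[2]@np.array((.564,.05,.1))+c["t"][2]))
print("ring in scene plane fit",ring(c,S0,(.565,.049),orange,.0458,35))
lt=ext(blue(T),np.s_[190:250,245:310]);print("top lid",lt,"pred disc at TCP",proj(ct,np.array((.5643,.0489,.122))),"top ring fit",ring(ct,T0,(.565,.049),orange,.0458,30))
E
```

```text
lid [250 191  32  27 560] ring [251 214  30  18 163] ring now [251 214  30  18 157]
mid cols 265.5 265.5 pred lid at TCP 265.76238153830144 pred ring at (.564,.0502) 265.6568051531267 at top est 265.6091054124825
px/m 370.66664598787673
ring in scene plane fit (array([561.26,  52.96,  41.79]), np.float64(1.65))
top lid (array([261, 228,  27,   7, 118], dtype=int32), array([274.43220339, 231.16101695])) pred disc at TCP [271.80808777 215.45936965] top ring fit (array([565.5 ,  48.4 ,  41.26]), np.float64(0.42))
```

```bash

python3 -m handwheel '[[0,-0.004,0.03,0,0,0],[0,-0.004,0.06,0,0,0],[0,-0.004,0.09,0,0,0],[0,-0.004,0.12,0,0,0],[0,-0.004,0.14,0,0,0],[0,-0.004,0.14,0,0,0],[0,-0.004,0.14,0,0,0]]'
python3 -m handwheel '[[0,0,0.01,0,0,0],[0,0,0.02,0,0,0],[0,0,0.03,0,0,0],[0,0,0.04,0,0,0],[0,0,0.04,0,0,0],[0,0,0.04,0,0,0]]'
python3 - <<'E'
from h import *
st();o=robot.get_obs();print(o["wrist_torque"])
E
```

```text
time: 25.17
tool_pos: [0.5633, 0.0508, 0.0968]
ee_rot: [3.141, 0.003, 0.145]
wrist_force: [0.7, -0.1, -1.3]
width: 0.0179
finger_force: 30.0
time: 25.67
tool_pos: [0.5636, 0.0506, 0.0893]
ee_rot: [3.141, 0.002, 0.144]
wrist_force: [-0.2, 0.4, -0.9]
width: 0.0179
finger_force: 30.0
{'time': 25.6667, 'tool_pos': [0.5636, 0.0506, 0.0893], 'ee_rot': [3.1411, 0.0023, 0.1445], 'joint_positions': [-0.01, 0.1747, 1.5058, -0.0008, 1.4634, 1.4164], 'wrist_force': [-0.2118, 0.3946, -0.8683], 'width': 0.0179, 'finger_force': 29.9998}
[-0.01221956  0.01116465  0.00524457]
```

```bash

python3 -m handwheel '[[0,0,0.005,0,0,0],[0,0,0.01,0,0,0],[0,0,0.015,0,0,0],[0,0,0.02,0,0,0],[0,0,0.02,0,0,0],[0,0,0.02,0,0,0]]'
python3 -m handwheel '[[0,0,0.004,0,0,0],[0,0,0.008,0,0,0],[0,0,0.012,0,0,0],[0,0,0.012,0,0,0]]'
python3 -c "
from h import *
st();print(robot.get_obs()['wrist_torque'])"
```

```text
time: 26.17
tool_pos: [0.5637, 0.0505, 0.0854]
ee_rot: [3.141, 0.002, 0.144]
wrist_force: [-0.7, -1.9, -1.0]
width: 0.0178
finger_force: 30.0
time: 26.5
tool_pos: [0.5641, 0.0504, 0.0849]
ee_rot: [3.14, 0.0, 0.144]
wrist_force: [-1.8, -2.7, 7.0]
width: 0.0181
finger_force: 30.0
{'time': 26.5, 'tool_pos': [0.5641, 0.0504, 0.0849], 'ee_rot': [3.1402, 0.0004, 0.1444], 'joint_positions': [-0.01, 0.1774, 1.5117, -0.0015, 1.4527, 1.4165], 'wrist_force': [-1.769, -2.6556, 6.9617], 'width': 0.0181, 'finger_force': 30.0068}
[-0.64133056  0.47577367 -0.068199  ]
```

Lateral force is pushing the lid towards −x, −y, so I'm nudging it that way to centre it.

```bash

python3 -m handwheel '[[-0.002,0.002,0,0,0,0],[-0.003,0.004,0,0,0,0],[-0.003,0.004,0,0,0,0],[-0.003,0.004,0,0,0,0]]'
python3 -m handwheel '[[0,0,0.003,0,0,0],[0,0,0.005,0,0,0],[0,0,0.005,0,0,0],[0,0,0.005,0,0,0]]'
```

```text
time: 26.83
tool_pos: [0.564, 0.0501, 0.0849]
ee_rot: [3.141, -0.001, 0.145]
wrist_force: [-0.3, -1.1, 4.8]
width: 0.0177
finger_force: 30.0
time: 27.17
tool_pos: [0.5641, 0.05, 0.0848]
ee_rot: [3.141, -0.001, 0.145]
wrist_force: [-1.4, -1.1, 7.5]
width: 0.0176
finger_force: 30.0
```

```bash

python3 -m handwheel '[[-0.002,0.002,0.005,0,0,0],[-0.003,0.003,0.01,0,0,0],[-0.003,0.003,0.01,0,0,0],[-0.003,0.003,0.01,0,0,0]]'
python3 -m handwheel '[[0,0,0.005,0,0,0],[0,0,0.01,0,0,0],[0,0,0.01,0,0,0],[0,0,0.01,0,0,0]]'
python3 -c "
from h import *
st();print(robot.get_obs()['wrist_torque'])"
```

```text
time: 27.5
tool_pos: [0.5643, 0.0496, 0.0838]
ee_rot: [3.141, -0.003, 0.145]
wrist_force: [-2.0, -0.5, 11.4]
width: 0.0178
finger_force: 30.0
time: 27.83
tool_pos: [0.564, 0.0496, 0.0805]
ee_rot: [3.141, -0.002, 0.145]
wrist_force: [0.0, -1.2, 2.9]
width: 0.0176
finger_force: 30.0
{'time': 27.8333, 'tool_pos': [0.564, 0.0496, 0.0805], 'ee_rot': [3.1413, -0.0023, 0.1447], 'joint_positions': [-0.0125, 0.1782, 1.5201, 0.0001, 1.4411, 1.4135], 'wrist_force': [0.0286, -1.2439, 2.8761], 'width': 0.0176, 'finger_force': 30.001}
[-0.16301     0.04259909  0.01317652]
```

It clicked: the force peaked at about 11 N and then fell to 3 N. I'm pressing on to the seal.

```bash

python3 -m handwheel '[[0,0,0.005,0,0,0],[0,0,0.01,0,0,0],[0,0,0.015,0,0,0],[0,0,0.02,0,0,0],[0,0,0.02,0,0,0],[0,0,0.02,0,0,0]]'
python3 -m handwheel '[[0,0,0.005,0,0,0],[0,0,0.01,0,0,0],[0,0,0.01,0,0,0],[0,0,0.01,0,0,0]]'
python3 -c "
from h import *
st();print(robot.get_obs()['wrist_torque'])"
```

```text
time: 28.33
tool_pos: [0.5627, 0.0495, 0.0744]
ee_rot: [-3.141, 0.002, 0.145]
wrist_force: [-0.1, -0.1, 3.2]
width: 0.018
finger_force: 30.0
time: 28.67
tool_pos: [0.5628, 0.0495, 0.0733]
ee_rot: [-3.141, 0.001, 0.145]
wrist_force: [-1.9, 1.2, 6.7]
width: 0.0178
finger_force: 30.0
{'time': 28.6667, 'tool_pos': [0.5628, 0.0495, 0.0733], 'ee_rot': [-3.1415, 0.0012, 0.1447], 'joint_positions': [-0.0125, 0.1835, 1.5287, -0.0001, 1.4307, 1.4136], 'wrist_force': [-1.921, 1.194, 6.6995], 'width': 0.0178, 'finger_force': 30.0015}
[ 0.13154346  0.38755293 -0.02141082]
```

```bash

python3 -m handwheel '[[0,0,0.003,0,0,0],[0,0,0.006,0,0,0],[0,0,0.009,0,0,0],[0,0,0.009,0,0,0],[0,0,0.009,0,0,0],[0,0,0.009,0,0,0]]'
python3 -m handwheel '[[0,0,0,0,0,0],[0,0,0,0,0,0],[0,0,0,0,0,0],[0,0,0,0,0,0]]'
python3 -c "
from h import *
st()"
```

```text
time: 29.17
tool_pos: [0.5628, 0.0495, 0.0725]
ee_rot: [3.142, 0.001, 0.145]
wrist_force: [-2.8, 0.9, 10.5]
width: 0.0179
finger_force: 30.0
time: 29.5
tool_pos: [0.5628, 0.0495, 0.0725]
ee_rot: [3.142, 0.001, 0.145]
wrist_force: [-3.5, -0.2, 11.6]
width: 0.0179
finger_force: 30.0
{'time': 29.5, 'tool_pos': [0.5628, 0.0495, 0.0725], 'ee_rot': [3.1416, 0.0007, 0.1446], 'joint_positions': [-0.0125, 0.1838, 1.5299, -0.0001, 1.4286, 1.4137], 'wrist_force': [-3.5334, -0.1669, 11.5992], 'width': 0.0179, 'finger_force': 30.0023}
```

The force rises at about 4 N/mm from a TCP height of about 0.0755 m. That matches the lid seated on the seal with no slip in the fingers. The push is now about 11 N and steady, so I'm handing in.

```bash
python3 -c "
from bench import robot
print(robot.close_job())"
```

```text
the job is handed in; nothing more can be done
None
```

I handed the job in at about 30 s of simulated time, but it returned no verdict: a circle detection counted six balls in the jar, the scoop stands released on its old spot, and the lid clicked on and is still gripped (30 N) and pressed down with about 11 N.

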